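Fit the large spacer ring on the microscope stand's pillar

ROBOT

A 6-joint arm with a two-finger parallel gripper is mounted at the origin on the work surface. World frame = base frame: x ahead of the robot, y to its left, z up, the work surface at z = 0. Lengths are in m, angles in rad, forces in N, time in s.
With the tool pointing down it reaches from about 0.4 to 0.825 m from the base axis. Payload 7 kg.
Tool frame: the origin (TCP) lies at the very end of the fingers, on their centre line; the grasp point (between the pads) lies grip_depth behind it (grip_depth is the distance from the TCP to the grasp point, in m); z points along the fingers, y is the line along which they close (so a half turn about z gives the same grasp; the last joint's range is limited). The gripper opens to 85 mm and grips with 20 to 120 N. Pads are 22 mm wide; open, the fingers measure 114 mm over their backs; the gripper's body (76 mm by 85 mm) begins 54 mm behind the grasp point. The pads swing forward as they close: fully open they stand 13 mm farther back than shut.
Start: joints at [1.636, 0.359, 0.012, 0, -1.224, -0.288], TCP at [0.149, 0.658, 0.231] pointing down, gripper open.
Joint ranges: [-3.07, 3.07], [-1.43, 2.12], [-1.02, 1.25], [-3.03, 1.67], [-3.05, -0], [-3.03, 3.03]. Speed limits (rad/s): [2.39, 2.39, 3.01, 3.14, 3.14, 3.14].

INTERFACE

Orientations are given as a 3x3 rotation matrix whose columns are the frame's x, y, z axes.
In Python, from station import get_state, grab_frame, job_done, grip_depth gives the robot as it stands. The module is installed in compiled form; this text tells all that it offers.
- The arm moves only by the shell command python3 -m crank 'ROWS' [FORCE]. ROWS is JSON, a list of rows, each an object of numbers: "fingers": the opening, from 0 (shut) to 1 (fully open); "dx", "dy", "dz": the shift along the world's x, y, z normalised to -1 to 1, where 1 is 800 mm; "rx", "ry", "rz": the turn, a rotation vector about the world's x, y, z normalised to -1 to 1, where 1 is 90 degrees. In form: [{"fingers": .., "dx": .., "dy": .., "dz": .., "rx": .., "ry": .., "rz": ..}, ...]. A call has 1 to 20 rows; each row is the pose to reach, as a shift and turn from the pose commanded when the call began; what a row does not reach only later rows make up. A row lasts 1/8 s, in which the tool goes at most 62.5 mm and 10.7 degrees, less where a joint would pass 70% of its speed; a pose out of reach is approached as far as the arm can. A call with a number of a shift or a turn outside -1 to 1 is refused whole. A call with a gripper value outside its range is refused whole. The fingers move at their own pace and stop on an object; FORCE is the grip in N (left out, the last holds). Time passes only in rows, so rows that repeat a pose let the fingers close. It gives the time, the measured TCP pose, the force, the opening and the grip force at its end, in the units of the state.
- get_state(): the state, without advancing time (a new reading comes with each control period).
- grab_frame(name): name is "scene" or "top" or "wrist"; returns a dict with "pixels" (384x512x3 uint8, blue, green, red), "range_z" (384x512 float32, m along the optical axis (not along the pixel's ray), 0 where there is no reading), "fx", "fy", "cx", "cy" (pixels), "D" ([k1, k2, p1, p2, k3] as OpenCV has them; the pictures are not rectified), "world_from_camera" (4x4, takes a point from camera to world coordinates); the wrist camera has in their place "tool_from_camera" (4x4, takes a point from camera to tool coordinates, whose origin is the TCP and whose axes are the flange's). Camera axes: x right, y up, looking along -z (the intrinsics and any distortion apply to the point x, -y, -z); pixel columns grow to the right and rows downward; lengths in m; the calibration is good to about 2 mm. A picture is of the moment at which its call begins: read the wrist's pose just before it.
- job_done(): hands the job in; it is judged then, once.
The state is a dict: "time_s": time; "joints": joint angles; "joint_velocities": joint speeds; "joint_torque": joint torques, N m; "tool_pos": TCP position; "ee_rot": TCP orientation; "contact_force": force on the tool from outside, world axes, zero at the start; "moment": the same for the moment, N m; "grip_width": finger opening in m; "gripper_force": force on a finger pad.
Only numpy, scipy, OpenCV 4.12 (cv2) and the standard library are available. Lean on these libraries where they do the work, as an engineer would, in place of code of your own. Each camera call takes 0.05 s, during which the arm holds its last target. There are 200 camera calls.

TASK

Fit the largest of the three aluminium spacer rings onto the stand's short upright pillar: lift it out of the rack, where it stands on edge, lay it flat on the bench and let go, then take it again across its outside and slide it down the pillar until it sits fully home on the dark shoulder. Lower it gently in the fingers rather than letting it drop, leave the two smaller rings in their bays, and keep the two specimen vials standing where they are.

Things in the scene. Friction and masses are not known exactly. Their poses are not given: they have to be found in the camera images.
- spacer_large: aluminium ring, plain and the same on both faces, 24 mm thick along its axis, outside diameter 54 mm, bore 28 mm. Origin at its centre; z is the ring's axis. It starts standing on edge in one of the three rack bays (any of them), its axis level and parallel to the rack's x. This is the ring to fit; its top edge is 62 mm above the bench at the start, the upper 34 mm stands clear of the rack.
- spacer_medium: aluminium ring, plain and the same on both faces, 24 mm thick along its axis, outside diameter 45 mm, bore 20 mm. Origin at its centre; z is the ring's axis. It starts standing on edge in one of the three rack bays (any of them), its axis level and parallel to the rack's x. Leave it in its bay.
- spacer_small: aluminium ring, plain and the same on both faces, 24 mm thick along its axis, outside diameter 36 mm, bore 14 mm. Origin at its centre; z is the ring's axis. It starts standing on edge in one of the three rack bays (any of them), its axis level and parallel to the rack's x. Leave it in its bay.
- rack: grey plastic rack fixed to the bench: a straight trough 204 mm long (along its y), 45 mm wide (x) and 28 mm high, with three bays in line, 66 mm apart (y = -66, 0, 66 mm). Each bay is 60 mm long and 28 mm wide inside, its floor 8 mm above the bench. Origin at the centre of its underside, z up.
- stand: small white microscope-accessory stand fixed to the bench: square base 130 x 130 x 18 mm, on it a dark round shoulder 64 mm across and 8 mm high, and from that a bright steel pillar 25 mm in diameter and 52 mm long, its top 6 mm tapered to 19 mm. Origin at the centre of the underside, z up.
- seat (a point): centre of the top face of the stand's dark shoulder, on the pillar's axis, 26 mm above the bench; z up. A ring fully home has its centre 12 mm above this point.
- pillar_top (a point): centre of the pillar's top end, 78 mm above the bench.
- vial_a: amber specimen vial with paper label and white cap, 24 mm in diameter, 75 mm high, standing loose. Origin at the centre of its underside. Bystander.
- vial_b: a second vial, the same.
Things that resemble listed ones, but are neither listed nor needed, are in the scene too. Of the things shaped like the stand, the white one is meant.

How it is judged:
By the outcome, as a careful person would: the job done as asked, in the order asked, and still so for the second after the job is handed in, with the robot touching nothing.
It also fails if it takes over 51 s, if anything falls off the work surface, if the arm or the gripper's body presses on something with over 40 N, if the wrist force passes 120 N, or if a joint passes its speed limit or range.

## Working session

There is one attempt and no reset: what is moved stays moved. The work goes in short steps, Python scripts to look and compute and a shell command to move; the robot and the scene stay as the last step left them, time stands still between calls to the robot, and variables do not carry over. Pictures are saved under pics/ and viewed, at most 13 in all, crops included, and the job is handed in when it is done.

```bash
mkdir -p pics
cat > h.py <<'E'
import numpy as np, cv2
from station import *
def cloud(f,T):
    h,w=f["range_z"].shape
    K=np.array([[f["fx"],0,f["cx"]],[0,f["fy"],f["cy"]],[0,0,1.]])
    u,v=np.meshgrid(np.arange(w),np.arange(h))
    n=cv2.undistortPoints(np.stack([u,v],-1).reshape(-1,1,2).astype(np.float32),K,np.array(f["D"],float)).reshape(h,w,2)
    z=f["range_z"]
    P=np.stack([n[...,0]*z,-n[...,1]*z,-z],-1)
    W=P@T[:3,:3].T+T[:3,3]; W[z==0]=np.nan
    return W
def snap(name):
    s=get_state(); f=grab_frame(name)
    if name=="wrist":
        T=np.eye(4);T[:3,:3]=s["ee_rot"];T[:3,3]=s["tool_pos"];T=T@np.array(f["tool_from_camera"])
    else: T=np.array(f["world_from_camera"])
    return f["pixels"],cloud(f,T)
E
python3 - <<'E'
from h import *
print(get_state(), grip_depth)
ims=[]
for n in ("top","scene"):
    im,W=snap(n); np.savez(f"{n}.npz",im=im,W=W); ims.append(im)
cv2.imwrite("pics/top.png",ims[0]); cv2.imwrite("pics/scene.png",ims[1])
E
```

```text
{'time_s': 0.0, 'joints': array([ 1.63608090e+00,  3.59387454e-01,  1.10476179e-02, -3.69280705e-04,
       -1.22409930e+00, -2.88087478e-01]), 'joint_velocities': array([ 7.61012529e-05, -6.03217114e-04,  7.95848483e-04,  6.74561705e-04,
        1.43375716e-03,  3.65973264e-04]), 'joint_torque': array([-3.13534714e-03, -5.83319736e+01,  2.93429857e+01,  6.93694711e+00,
       -5.74436141e-03, -6.81889489e-06]), 'tool_pos': array([0.14907232, 0.6578289 , 0.23035498]), 'ee_rot': array([[ 9.75254159e-01, -2.21086564e-01, -2.39396039e-04],
       [-2.21086653e-01, -9.75252752e-01, -1.66194785e-03],
       [ 1.33962694e-04,  1.67374882e-03, -9.99998590e-01]]), 'contact_force': array([-0.20532827, -0.07794175,  1.03724337]), 'moment': array([-0.00301686,  0.01531604, -0.00380703]), 'gripper_force': 0.0, 'grip_width': 0.0852521069928925} 0.0187
```

View pics/top.png

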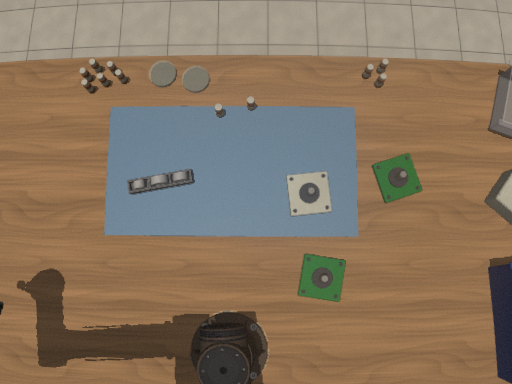

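View pics/scene.png

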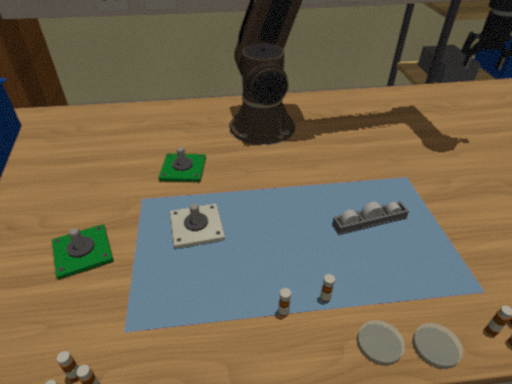

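The top view shows the rack at about (160,181). Three stand-shaped things are visible: white at (309,193), and green at (397,178) and (322,278). The white one is meant. The two vials near the mat are at (219,110) and (251,103). Next I'll measure and enlarge the rack and the white stand.

Run:
```python
from h import *
t=np.load("top.npz");s=np.load("scene.npz")
W=t["W"];im=t["im"]
def P(a):return np.round(a,4)
for n,(u,v) in dict(rack=(160,181),stand=(309,193),va=(219,110),vb=(251,103)).items(): print(n,P(W[v,u]))
for nm,D in(("top",t),("scene",s)):
    W=D["W"];im=D["im"].astype(int);ok=~np.isnan(W[...,2])
    # rack region ; centre around top-view estimate
    c=t["W"][181,160];d=np.linalg.norm(W[...,:2]-c[:2],axis=-1)
    m=ok&(d<.14)&(W[...,2]>.012)
    q=W[m]; r=cv2.minAreaRect((q[:,:2]*1000).astype(np.float32)); print(nm,"rack",r,len(q))
    a=np.array(cv2.boxPoints(r));e=a[1]-a[0] if np.linalg.norm(a[1]-a[0])>np.linalg.norm(a[2]-a[1]) else a[2]-a[1];e/=np.linalg.norm(e)
    print(" dir",e)
    loc=(q[:,:2]*1000-r[0])@e
    for lo in range(-100,100,8):
        k=(loc>=lo)&(loc<lo+8)
        if k.any(): print("  ",lo,k.sum(),round(np.nanmax(q[k,2])*1000,1),end=";")
    print()
    c=t["W"][193,309];d=np.linalg.norm(W[...,:2]-c[:2],axis=-1)
    m=ok&(d<.12)&(W[...,2]>.009)
    print(nm,"base",cv2.minAreaRect((W[m][:,:2]*1000).astype(np.float32)))
    for lo,hi in((.022,.03),(.035,.085),(.072,.085)):
        k=ok&(d<.1)&(W[...,2]>lo)&(W[...,2]<hi);print("  stand",lo,k.sum(),P(np.median(W[k],0)) if k.any() else "", cv2.minEnclosingCircle((W[k][:,:2]*1000).astype(np.float32)) if k.any() else "")
    for v,uu in((110,219),(103,251)):
        c=t["W"][v,uu];d=np.linalg.norm(W[...,:2]-c[:2],axis=-1);k=ok&(d<.05)&(W[...,2]>.03);print("  vial",P(np.mean(W[k],0)),k.sum())
    m=ok&(abs(W[...,2])<.02);print("bench z",np.median(W[m][:,2]))
i=s["im"][190:245,320:420];j=s["im"][195:255,160:235]
a=cv2.resize(i,None,fx=5,fy=5,interpolation=3);b=cv2.resize(t["im"][165:200,115:205],(500,195),interpolation=3)
cv2.imwrite("pics/rack.png",np.vstack([a,b]))
```

```text
rack [0.5139 0.2132 0.0545]
stand [ 0.4758 -0.2382  0.0779]
va [0.7337 0.035  0.071 ]
vb [ 0.7568 -0.0635  0.0703]
top rack ((565.7066650390625, 229.7894287109375), (141.83016967773438, 202.76734924316406), 10.793977737426758) 837
 dir [ 0.18727791 -0.98230696]
   -100 35 32.3;   -92 16 32.7;   -84 33 42.3;   -76 31 50.4;   -68 38 48.4;   -60 37 46.6;   -52 39 39.4;   -44 18 34.3;   -36 36 36.1;   -28 25 56.2;   -20 32 61.0;   -12 36 66.6;   -4 35 66.6;   4 38 66.5;   12 38 63.3;   20 40 52.0;   28 34 33.6;   36 20 38.0;   44 34 53.4;   52 31 52.6;   60 40 59.6;   68 37 56.1;   76 40 53.6;   84 30 40.8;   92 30 36.1;
top base ((482.71087646484375, -237.7684326171875), (189.9178009033203, 217.0557098388672), 83.87904357910156)
  stand 0.022 351 [ 0.4805 -0.2415  0.0247] ((485.5841064453125, -244.87734985351562), 86.28582763671875)
  stand 0.035 69 [ 0.4813 -0.2425  0.0761] ((482.8818359375, -244.22279357910156), 12.793434143066406)
  stand 0.072 49 [ 0.4824 -0.2441  0.0776] ((483.8965759277344, -244.6172637939453), 12.06491756439209)
  vial [0.7404 0.0381 0.064 ] 79
  vial [ 0.7635 -0
[... 388 characters left out ...]
1.5;   4 46 61.0;   12 68 58.8;   20 81 53.4;   28 46 30.1;   36 20 31.1;   44 32 47.4;   52 58 50.9;   60 49 52.3;   68 54 53.1;   76 65 49.1;   84 63 42.0;   92 46 28.7;
scene base ((486.6603698730469, -245.20570373535156), (132.5585174560547, 131.62403869628906), 6.14005708694458)
  stand 0.022 250 [ 0.4945 -0.2441  0.0246] ((485.9347229003906, -244.5263214111328), 32.23694610595703)
  stand 0.035 154 [ 0.493  -0.2439  0.0626] ((488.40252685546875, -244.037109375), 12.825389862060547)
  stand 0.072 48 [ 0.4882 -0.2442  0.0759] ((487.1931457519531, -244.33004760742188), 11.599743843078613)
  vial [0.7476 0.0357 0.0585] 214
  vial [ 0.7711 -0.0625  0.0589] 220
bench z -0.0008320675296184521
```

View pics/rack.png

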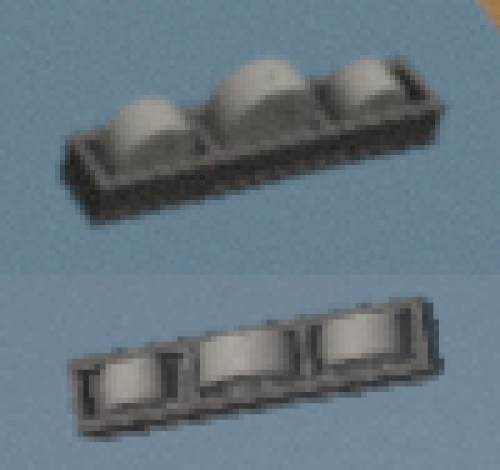

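The enlarged crop shows the large ring in the middle bay (crop (260,100), scene pixel (372,210)). Its depth top is about 61.5 mm, matching the stated 62 mm. The outer rings top out at about 45 and 53 mm, matching small and medium. Next I move above the rack and look from near.

```bash
python3 -m crank '[{"fingers":1,"dx":0.465,"dy":-0.5475,"dz":-0.02,"rx":0,"ry":0,"rz":-0.738},{"fingers":1,"dx":0.465,"dy":-0.5475,"dz":-0.02,"rx":0,"ry":0,"rz":-0.738},{"fingers":1,"dx":0.465,"dy":-0.5475,"dz":-0.02,"rx":0,"ry":0,"rz":-0.738},{"fingers":1,"dx":0.465,"dy":-0.5475,"dz":-0.02,"rx":0,"ry":0,"rz":-0.738},{"fingers":1,"dx":0.465,"dy":-0.5475,"dz":-0.02,"rx":0,"ry":0,"rz":-0.738},{"fingers":1,"dx":0.465,"dy":-0.5475,"dz":-0.02,"rx":0,"ry":0,"rz":-0.738},{"fingers":1,"dx":0.465,"dy":-0.5475,"dz":-0.02,"rx":0,"ry":0,"rz":-0.738},{"fingers":1,"dx":0.465,"dy":-0.5475,"dz":-0.02,"rx":0,"ry":0,"rz":-0.738},{"fingers":1,"dx":0.465,"dy":-0.5475,"dz":-0.02,"rx":0,"ry":0,"rz":-0.738},{"fingers":1,"dx":0.465,"dy":-0.5475,"dz":-0.02,"rx":0,"ry":0,"rz":-0.738},{"fingers":1,"dx":0.465,"dy":-0.5475,"dz":-0.02,"rx":0,"ry":0,"rz":-0.738},{"fingers":1,"dx":0.465,"dy":-0.5475,"dz":-0.02,"rx":0,"ry":0,"rz":-0.738},{"fingers":1,"dx":0.465,"dy":-0.5475,"dz":-0.02,"rx":0,"ry":0,"rz":-0.738},{"fingers":1,"dx":0.465,"dy":-0.5475,"dz":-0.02,"rx":0,"ry":0,"rz":-0.738}]'
python3 - <<'E'
from h import *
s=get_state();print(s["joints"],s["tool_pos"])
im,W=snap("wrist");np.savez("w1.npz",im=im,W=W);cv2.imwrite("pics/w1.png",im)
np.set_printoptions(suppress=True,precision=4)
print(grab_frame("wrist")["tool_from_camera"])
m=(W[...,2]>.02)&(W[...,2]<.034)&(np.hypot(W[...,0]-.52,W[...,1]-.22)<.14)
q=W[m];print(cv2.minAreaRect((q[:,:2]*1000).astype(np.float32)))
m=(W[...,2]>.056)&(W[...,2]<.07)&(np.hypot(W[...,0]-.52,W[...,1]-.22)<.04)
q=W[m];print(cv2.minAreaRect((q[:,:2]*1000).astype(np.float32)),q[:,2].max(),len(q))
E
```

```text
time_s: 1.85
tool_pos: [0.5207, 0.2212, 0.2155]
ee_rot: [[0.189, -0.982, 0.0], [-0.982, -0.189, 0.0], [-0.0, -0.0, -1.0]]
contact_force: [0.3, 0.4, 0.5]
grip_width: 0.0855
gripper_force: 0.0
[ 7.47518189e-01  1.90988250e-01 -2.56660041e-01 -8.57262203e-05
 -1.12278323e+00 -5.57182848e-01] [0.52071113 0.22119426 0.21547863]
[[-0.0001  0.956   0.2935  0.0735]
 [ 1.      0.0001  0.0003 -0.0006]
 [ 0.0002  0.2935 -0.956  -0.1425]
 [ 0.      0.      0.      1.    ]]
((519.7413330078125, 222.73614501953125), (42.41826248168945, 204.45860290527344), 10.417716979980469)
((519.5999755859375, 222.12838745117188), (23.74201774597168, 35.06934356689453), 10.932486534118652) 0.06357395449337339 813
```

View pics/w1.png

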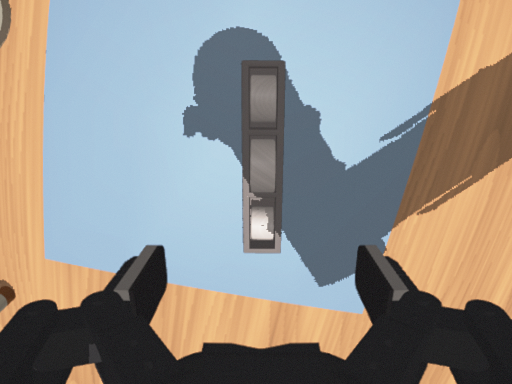

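The wrist view shows the rack vertically at about (262,155). The large ring is in the middle bay at (262,165), on the tool's centre line, so I go down and grip across its faces.

```bash
python3 -m crank '[{"fingers":1,"dx":-0.001,"dy":0.001,"dz":-0.07},{"fingers":1,"dx":-0.001,"dy":0.001,"dz":-0.14},{"fingers":0.6,"dx":-0.001,"dy":0.001,"dz":-0.19},{"fingers":0.5,"dx":-0.001,"dy":0.001,"dz":-0.22},{"fingers":0.45,"dx":-0.001,"dy":0.001,"dz":-0.228},{"fingers":0.4,"dx":-0.001,"dy":0.001,"dz":-0.228},{"fingers":0.2,"dx":-0.001,"dy":0.001,"dz":-0.228},{"fingers":0,"dx":-0.001,"dy":0.001,"dz":-0.228},{"fingers":0,"dx":-0.001,"dy":0.001,"dz":-0.228},{"fingers":0,"dx":-0.001,"dy":0.001,"dz":-0.228},{"fingers":0,"dx":-0.001,"dy":0.001,"dz":-0.228},{"fingers":0,"dx":-0.001,"dy":0.001,"dz":-0.228}]' 45
```

```text
invalid input at $[0]: expected keys fingers, dx, dy, dz, rx, ry, rz
```

```bash
python3 -m crank '[{"fingers":1,"dx":-0.001,"dy":0.001,"dz":-0.07,"rx":0,"ry":0,"rz":0},{"fingers":1,"dx":-0.001,"dy":0.001,"dz":-0.14,"rx":0,"ry":0,"rz":0},{"fingers":0.6,"dx":-0.001,"dy":0.001,"dz":-0.19,"rx":0,"ry":0,"rz":0},{"fingers":0.5,"dx":-0.001,"dy":0.001,"dz":-0.22,"rx":0,"ry":0,"rz":0},{"fingers":0.45,"dx":-0.001,"dy":0.001,"dz":-0.228,"rx":0,"ry":0,"rz":0},{"fingers":0.4,"dx":-0.001,"dy":0.001,"dz":-0.228,"rx":0,"ry":0,"rz":0},{"fingers":0.2,"dx":-0.001,"dy":0.001,"dz":-0.228,"rx":0,"ry":0,"rz":0},{"fingers":0,"dx":-0.001,"dy":0.001,"dz":-0.228,"rx":0,"ry":0,"rz":0},{"fingers":0,"dx":-0.001,"dy":0.001,"dz":-0.228,"rx":0,"ry":0,"rz":0},{"fingers":0,"dx":-0.001,"dy":0.001,"dz":-0.228,"rx":0,"ry":0,"rz":0},{"fingers":0,"dx":-0.001,"dy":0.001,"dz":-0.228,"rx":0,"ry":0,"rz":0},{"fingers":0,"dx":-0.001,"dy":0.001,"dz":-0.228,"rx":0,"ry":0,"rz":0}]' 45
```

```text
time_s: 3.45
tool_pos: [0.521, 0.2216, 0.034]
ee_rot: [[0.188, -0.982, 0.002], [-0.982, -0.188, 0.001], [-0.001, -0.002, -1.0]]
contact_force: [-1.0, 0.3, 6.9]
grip_width: 0.0229
gripper_force: 46.4
```

```bash
python3 -m crank '[{"fingers":0,"dx":0,"dy":0,"dz":0.03,"rx":0,"ry":0,"rz":0},{"fingers":0,"dx":0,"dy":0,"dz":0.08,"rx":0,"ry":0,"rz":0},{"fingers":0,"dx":0,"dy":0,"dz":0.14,"rx":0,"ry":0,"rz":0},{"fingers":0,"dx":0.01,"dy":-0.05,"dz":0.15,"rx":0.02,"ry":-0.1,"rz":0},{"fingers":0,"dx":0.02,"dy":-0.1,"dz":0.15,"rx":0.04,"ry":-0.2,"rz":0},{"fingers":0,"dx":0.03,"dy":-0.15,"dz":0.15,"rx":0.06,"ry":-0.3,"rz":0},{"fingers":0,"dx":0.04,"dy":-0.2,"dz":0.15,"rx":0.077,"ry":-0.4,"rz":0},{"fingers":0,"dx":0.05,"dy":-0.24,"dz":0.15,"rx":0.096,"ry":-0.5,"rz":0},{"fingers":0,"dx":0.05,"dy":-0.24,"dz":0.15,"rx":0.115,"ry":-0.6,"rz":0},{"fingers":0,"dx":0.05,"dy":-0.24,"dz":0.15,"rx":0.115,"ry":-0.6,"rz":0},{"fingers":0,"dx":0.05,"dy":-0.24,"dz":0.15,"rx":0.115,"ry":-0.6,"rz":0},{"fingers":0,"dx":0.05,"dy":-0.24,"dz":0.15,"rx":0.115,"ry":-0.6,"rz":0}]'
python3 - <<'E'
from h import *
print(get_state()["joints"])
im,_=snap("wrist");im2,_=snap("scene")
cv2.imwrite("pics/w2.png",np.hstack([cv2.resize(im,(384,288)),cv2.resize(im2[150:330,130:400],(400,288))]))
E
```

```text
time_s: 4.95
tool_pos: [0.486, -0.0562, 0.2176]
ee_rot: [[0.238, -0.616, 0.751], [-0.97, -0.118, 0.211], [-0.042, -0.779, -0.625]]
contact_force: [-0.5, -2.0, -1.6]
grip_width: 0.0231
gripper_force: 45.6
[ 0.26685869 -0.29170935 -0.94694341 -0.27623025 -0.02111653  0.22744015]
```

View pics/w2.png

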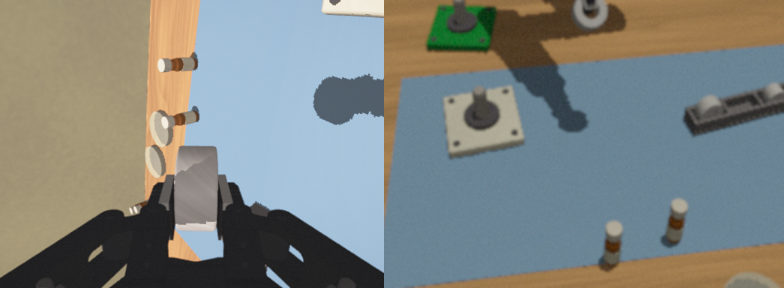

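The wrist and scene crops show the ring held firmly at (195,190), but tilting outward hits the J5 limit. I'll tilt the tool inwards instead, upright first.

```bash
python3 -m crank '[{"fingers":0,"dx":0,"dy":0,"dz":0,"rx":-0.02,"ry":0.1,"rz":0},{"fingers":0,"dx":0,"dy":0.05,"dz":0,"rx":-0.04,"ry":0.2,"rz":0},{"fingers":0,"dx":-0.02,"dy":0.1,"dz":0,"rx":-0.06,"ry":0.3,"rz":0},{"fingers":0,"dx":-0.02,"dy":0.13,"dz":0,"rx":-0.08,"ry":0.4,"rz":0},{"fingers":0,"dx":-0.02,"dy":0.13,"dz":-0.02,"rx":-0.1,"ry":0.5,"rz":0},{"fingers":0,"dx":-0.02,"dy":0.13,"dz":-0.02,"rx":-0.107,"ry":0.56,"rz":0},{"fingers":0,"dx":-0.02,"dy":0.13,"dz":-0.02,"rx":-0.107,"ry":0.56,"rz":0},{"fingers":0,"dx":-0.02,"dy":0.13,"dz":-0.02,"rx":-0.107,"ry":0.56,"rz":0}]'
python3 -c "
from h import *
print(get_state()['joints'])"
```

```text
time_s: 6.05
tool_pos: [0.4728, 0.0472, 0.2006]
ee_rot: [[0.185, -0.983, -0.018], [-0.981, -0.186, 0.061], [-0.063, 0.006, -0.998]]
contact_force: [0.4, 0.1, -0.9]
grip_width: 0.0233
gripper_force: 45.5
[ 0.46117797  0.05869631 -0.42157561 -0.07048645 -1.08035826 -0.24131648]
```

Run:
```python
from h import *
from scipy.spatial.transform import Rotation as Ro
s=get_state();R=s["ee_rot"]
a=np.radians(10.8);y=-np.array([np.cos(a),np.sin(a),0]);z=np.array([0,0,-1.]);x=np.cross(y,z)
for t in(25,52):
    T=Ro.from_rotvec(np.radians(t)*np.array([-np.sin(a),np.cos(a),0])).as_matrix()@np.c_[x,y,z]
    print(t,T[:,2],Ro.from_matrix(T@R.T).as_rotvec()/(np.pi/2))
print((np.array([.45,.05,.12])-s["tool_pos"])/.8)
```

```text
25 [-0.41513253 -0.07919077 -0.90630779] [-0.08979306  0.26166326  0.00968837]
52 [-0.77405292 -0.14765849 -0.61566148] [-0.14364343  0.5566949   0.01906111]
[-0.02846327  0.00352287 -0.10079485]
```

```bash
python3 -m crank '[{"fingers":0,"dx":-0.01,"dy":0,"dz":0,"rx":-0.05,"ry":0.1,"rz":0.005},{"fingers":0,"dx":-0.02,"dy":0,"dz":0,"rx":-0.08,"ry":0.2,"rz":0.008},{"fingers":0,"dx":-0.028,"dy":0,"dz":-0.02,"rx":-0.1,"ry":0.3,"rz":0.01},{"fingers":0,"dx":-0.028,"dy":0,"dz":-0.05,"rx":-0.12,"ry":0.4,"rz":0.015},{"fingers":0,"dx":-0.028,"dy":0,"dz":-0.08,"rx":-0.135,"ry":0.5,"rz":0.018},{"fingers":0,"dx":-0.028,"dy":0,"dz":-0.1,"rx":-0.144,"ry":0.557,"rz":0.019},{"fingers":0,"dx":-0.028,"dy":0,"dz":-0.1,"rx":-0.144,"ry":0.557,"rz":0.019},{"fingers":0,"dx":-0.028,"dy":0,"dz":-0.1,"rx":-0.144,"ry":0.557,"rz":0.019}]'
python3 - <<'E'
from h import *
print(get_state()["joints"])
im2,W=snap("scene")
cv2.imwrite("pics/s3.png",cv2.resize(im2[110:330,130:430],(750,550)))
E
```

```text
time_s: 7.05
tool_pos: [0.4506, 0.0481, 0.122]
ee_rot: [[0.186, -0.607, -0.773], [-0.982, -0.116, -0.146], [-0.001, 0.786, -0.618]]
contact_force: [0.3, 0.8, -1.0]
grip_width: 0.0235
gripper_force: 45.5
[ 0.39409214  0.68092237  0.00887937 -0.16680348 -1.78980286 -0.16427042]
```

View pics/s3.png

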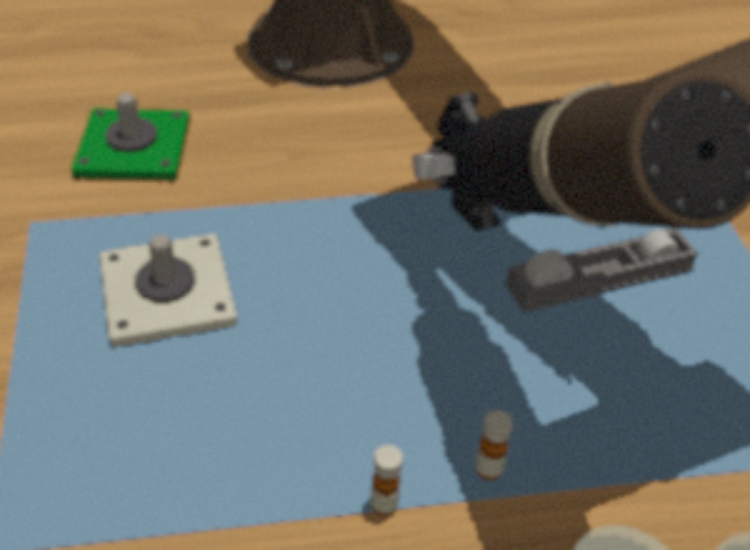

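The scene view shows the ring at (435,165) held tilted by the fingers. The wrist (690,150) lies towards the rack, so I check its clearance before lowering.

Run:
```python
from h import *
for n in("scene","top"):
    _,W=snap(n);m=(W[...,2]>.085)&(W[...,0]>.3)&(W[...,0]<.9)&(abs(W[...,1])<.5)
    q=W[m]
    for lo in np.arange(-.05,.45,.04):
        k=(q[:,1]>=lo)&(q[:,1]<lo+.04)
        if k.any(): i=q[k][:,2].argmin();print(n,round(lo,2),k.sum(),"zmin",q[k][i].round(3),"x",q[k][:,0].min().round(3),q[k][:,0].max().round(3))
```

```text
scene -0.01 50 zmin [0.457 0.023 0.112] x 0.441 0.473
scene 0.03 3563 zmin [0.474 0.046 0.11 ] x 0.429 0.805
scene 0.07 1967 zmin [0.561 0.078 0.129] x 0.553 0.816
scene 0.11 1369 zmin [0.813 0.115 0.352] x 0.451 0.815
scene 0.15 3244 zmin [0.758 0.182 0.341] x 0.462 0.794
scene 0.19 4797 zmin [0.753 0.19  0.339] x 0.549 0.762
scene 0.23 3398 zmin [0.732 0.24  0.332] x 0.541 0.752
scene 0.27 1693 zmin [0.73  0.27  0.346] x 0.577 0.739
scene 0.31 182 zmin [0.715 0.322 0.356] x 0.642 0.727
top -0.01 37 zmin [0.469 0.027 0.121] x 0.431 0.47
top 0.03 2105 zmin [0.45  0.039 0.107] x 0.321 0.798
top 0.07 3508 zmin [0.456 0.075 0.125] x 0.303 0.809
top 0.11 3062 zmin [0.586 0.122 0.244] x 0.3 0.811
top 0.15 3357 zmin [0.677 0.159 0.35 ] x 0.3 0.791
top 0.19 3312 zmin [0.672 0.217 0.344] x 0.3 0.755
top 0.23 1950 zmin [0.744 0.232 0.394] x 0.3 0.745
top 0.27 1090 zmin [0.735 0.271 0.398] x 0.301 0.735
top 0.31 531 zmin [0.623 0.327 0.382] x 0.3 0.719
top 0.35 1 zmin [0.71  0.354 0.407] x 0.71 0.71
top 0.43 1 zmin [0.894 0.456 0.086] x 0.894 0.894
```

```bash
python3 -m crank '[{"fingers":0,"dx":0,"dy":0,"dz":-0.05,"rx":0,"ry":0,"rz":0},{"fingers":0,"dx":0,"dy":0,"dz":-0.09,"rx":0,"ry":0,"rz":0},{"fingers":0,"dx":0,"dy":0,"dz":-0.11,"rx":0,"ry":0,"rz":0},{"fingers":0,"dx":0,"dy":0,"dz":-0.115,"rx":0,"ry":0,"rz":0},{"fingers":0,"dx":0,"dy":0,"dz":-0.118,"rx":0,"ry":0,"rz":0},{"fingers":0,"dx":0,"dy":0,"dz":-0.118,"rx":0,"ry":0,"rz":0}]'
```

```text
time_s: 7.95
tool_pos: [0.4507, 0.0486, 0.0271]
ee_rot: [[0.186, -0.605, -0.774], [-0.983, -0.117, -0.144], [-0.004, 0.788, -0.616]]
contact_force: [0.5, 0.8, -1.4]
grip_width: 0.0231
gripper_force: 45.5
```

```bash
python3 -m crank '[{"fingers":0,"dx":0,"dy":0,"dz":-0.001,"rx":0,"ry":0,"rz":0},{"fingers":0,"dx":0,"dy":0,"dz":-0.002,"rx":0,"ry":0,"rz":0},{"fingers":0,"dx":0,"dy":0,"dz":-0.003,"rx":0,"ry":0,"rz":0},{"fingers":0,"dx":0,"dy":0,"dz":-0.003,"rx":0,"ry":0,"rz":0}]'
```

```text
time_s: 8.45
tool_pos: [0.4502, 0.0484, 0.0241]
ee_rot: [[0.186, -0.603, -0.775], [-0.983, -0.117, -0.144], [-0.004, 0.789, -0.615]]
contact_force: [0.8, 0.3, -0.7]
grip_width: 0.0239
gripper_force: 45.7
```

```bash
python3 -m crank '[{"fingers":0,"dx":0,"dy":0,"dz":-0.001,"rx":0,"ry":0,"rz":0},{"fingers":0,"dx":0,"dy":0,"dz":-0.002,"rx":0,"ry":0,"rz":0},{"fingers":0,"dx":0,"dy":0,"dz":-0.002,"rx":0,"ry":0,"rz":0}]'
```

```text
time_s: 8.82
tool_pos: [0.4504, 0.0483, 0.0235]
ee_rot: [[0.187, -0.603, -0.776], [-0.982, -0.117, -0.145], [-0.003, 0.789, -0.614]]
contact_force: [1.5, 0.9, 7.0]
grip_width: 0.0234
gripper_force: 47.0
```

```bash
python3 -m crank '[{"fingers":0.3,"dx":0,"dy":0,"dz":0.001,"rx":0,"ry":0,"rz":0},{"fingers":0.33,"dx":0,"dy":0,"dz":0.002,"rx":0,"ry":0,"rz":0},{"fingers":0.36,"dx":0,"dy":0,"dz":0.003,"rx":0,"ry":0,"rz":0},{"fingers":0.36,"dx":0.005,"dy":0.001,"dz":0.003,"rx":0,"ry":0,"rz":0},{"fingers":0.36,"dx":0.01,"dy":0.002,"dz":0.003,"rx":0,"ry":0,"rz":0},{"fingers":0.36,"dx":0.015,"dy":0.003,"dz":0.003,"rx":0,"ry":0,"rz":0},{"fingers":0.36,"dx":0.02,"dy":0.004,"dz":0.003,"rx":0,"ry":0,"rz":0},{"fingers":0.36,"dx":0.025,"dy":0.005,"dz":0.003,"rx":0,"ry":0,"rz":0}]'
python3 - <<'E'
from h import *
im,_=snap("wrist");im2,_=snap("scene")
cv2.imwrite("pics/w4.png",np.hstack([cv2.resize(im,(384,288)),cv2.resize(im2[130:270,200:400],(411,288))]))
E
```

```text
time_s: 9.82
tool_pos: [0.4704, 0.0525, 0.0248]
ee_rot: [[0.186, -0.603, -0.775], [-0.983, -0.117, -0.144], [-0.004, 0.789, -0.615]]
contact_force: [0.3, 0.1, -1.8]
grip_width: 0.0304
gripper_force: 0.2
```

View pics/w4.png

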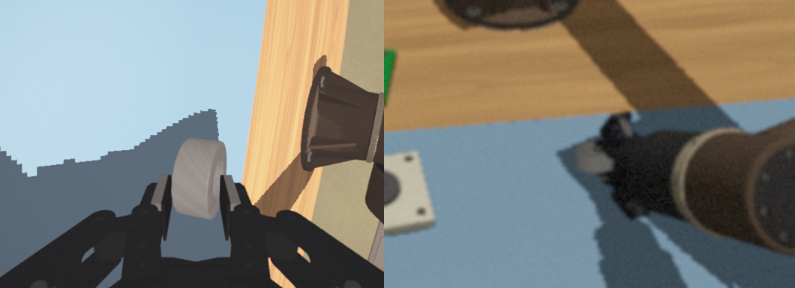

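The ring, at (200,180) in the wrist crop, now leans loosely on the lower finger. I keep backing out.

```bash
python3 -m crank '[{"fingers":0.36,"dx":0.007,"dy":0.001,"dz":0,"rx":0,"ry":0,"rz":0},{"fingers":0.36,"dx":0.014,"dy":0.003,"dz":0,"rx":0,"ry":0,"rz":0},{"fingers":0.36,"dx":0.021,"dy":0.004,"dz":0,"rx":0,"ry":0,"rz":0},{"fingers":0.36,"dx":0.028,"dy":0.006,"dz":0,"rx":0,"ry":0,"rz":0},{"fingers":0.36,"dx":0.035,"dy":0.007,"dz":0,"rx":0,"ry":0,"rz":0},{"fingers":0.36,"dx":0.045,"dy":0.009,"dz":0,"rx":0,"ry":0,"rz":0},{"fingers":0.36,"dx":0.055,"dy":0.011,"dz":0,"rx":0,"ry":0,"rz":0},{"fingers":0.36,"dx":0.07,"dy":0.014,"dz":0.02,"rx":0,"ry":0,"rz":0},{"fingers":0.36,"dx":0.09,"dy":0.018,"dz":0.06,"rx":0,"ry":0,"rz":0},{"fingers":0.36,"dx":0.09,"dy":0.018,"dz":0.12,"rx":0,"ry":0,"rz":0},{"fingers":0.36,"dx":0.09,"dy":0.018,"dz":0.18,"rx":0,"ry":0,"rz":0},{"fingers":0.36,"dx":0.09,"dy":0.018,"dz":0.2,"rx":0,"ry":0,"rz":0}]'
python3 - <<'E'
from h import *
for n in("top","scene"):
    im,W=snap(n)
    m=(W[...,2]>.008)&(W[...,2]<.075)&(np.hypot(W[...,0]-.43,W[...,1]-.05)<.09)
    q=W[m];print(n,len(q))
    if len(q):print(cv2.minEnclosingCircle((q[:,:2]*1000).astype(np.float32)),np.percentile(q[:,2],[5,50,90,99]))
cv2.imwrite("pics/s5.png",cv2.resize(im[130:270,200:400],(600,420)))
E
```

```text
time_s: 11.42
tool_pos: [0.5435, 0.0669, 0.188]
ee_rot: [[0.186, -0.608, -0.772], [-0.983, -0.118, -0.144], [-0.004, 0.785, -0.619]]
contact_force: [0.5, 1.1, 0.0]
grip_width: 0.0309
gripper_force: 0.0
top 229
((429.1507568359375, 50.69887161254883), 88.05221557617188) [0.00842429 0.02227679 0.02741036 0.03099144]
scene 252
((464.1932678222656, 50.24212646484375), 27.61569595336914) [0.00982073 0.02123018 0.02395997 0.02569421]
```

View pics/s5.png

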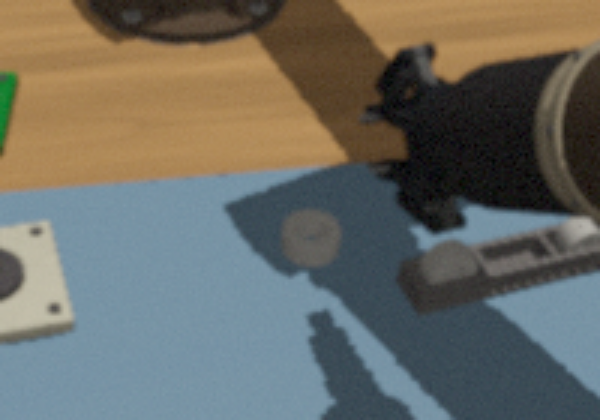

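The ring lies flat at (310,237) in the crop. The scene camera puts its centre at about (0.464, 0.050) with its top at 24 mm. Next I bring the tool upright above it.

```bash
python3 -m crank '[{"fingers":1,"dx":0,"dy":0,"dz":0,"rx":0.02,"ry":-0.11,"rz":0},{"fingers":1,"dx":-0.03,"dy":-0.005,"dz":0,"rx":0.042,"ry":-0.22,"rz":0},{"fingers":1,"dx":-0.06,"dy":-0.01,"dz":0,"rx":0.063,"ry":-0.33,"rz":0},{"fingers":1,"dx":-0.09,"dy":-0.021,"dz":0,"rx":0.084,"ry":-0.44,"rz":0},{"fingers":1,"dx":-0.099,"dy":-0.021,"dz":0,"rx":0.105,"ry":-0.55,"rz":0},{"fingers":1,"dx":-0.099,"dy":-0.021,"dz":0,"rx":0.108,"ry":-0.567,"rz":0},{"fingers":1,"dx":-0.099,"dy":-0.021,"dz":0,"rx":0.108,"ry":-0.567,"rz":0},{"fingers":1,"dx":-0.099,"dy":-0.021,"dz":0,"rx":0.108,"ry":-0.567,"rz":0}]'
cat > ring.py <<'E'
from h import *
from scipy.spatial.transform import Rotation as Ro
s=get_state();im,W=snap("wrist")
m=(W[...,2]>.021)&(W[...,2]<.03)&(np.hypot(W[...,0]-.464,W[...,1]-.05)<.05)
q=W[m];print(len(q),cv2.minEnclosingCircle((q[:,:2]*1000).astype(np.float32)),q[:,2].mean(), q.mean(0))
a=np.radians(10.8);y=-np.array([np.cos(a),np.sin(a),0]);z=np.array([0,0,-1.]);T=np.c_[np.cross(y,z),y,z]
print(s["joints"],s["tool_pos"],"rot",Ro.from_matrix(T@s["ee_rot"].T).as_rotvec()/(np.pi/2))
E
python3 ring.py
```

```text
time_s: 12.52
tool_pos: [0.4638, 0.0504, 0.1841]
ee_rot: [[0.189, -0.982, -0.005], [-0.982, -0.189, 0.002], [-0.003, 0.004, -1.0]]
contact_force: [0.4, -0.4, -0.5]
grip_width: 0.0857
gripper_force: 0.0
1757 ((462.9057922363281, 51.37234115600586), 26.97545051574707) 0.023904040778988583 [0.46320891 0.05046415 0.02390404]
[ 0.52836298  0.05293193 -0.49457875 -0.00479247 -1.02649096 -0.33572672] [0.46381527 0.05042805 0.18414444] rot [-0.00122964 -0.00307427 -0.00105199]
```

```bash
python3 -m crank '[{"fingers":1,"dx":-0.001,"dy":0.001,"dz":-0.06,"rx":-0.001,"ry":-0.003,"rz":0},{"fingers":1,"dx":-0.001,"dy":0.001,"dz":-0.13,"rx":-0.001,"ry":-0.003,"rz":0},{"fingers":1,"dx":-0.001,"dy":0.001,"dz":-0.19,"rx":-0.001,"ry":-0.003,"rz":0},{"fingers":0.9,"dx":-0.001,"dy":0.001,"dz":-0.22,"rx":-0.001,"ry":-0.003,"rz":0},{"fingers":0.85,"dx":-0.001,"dy":0.001,"dz":-0.225,"rx":-0.001,"ry":-0.003,"rz":0},{"fingers":0.8,"dx":-0.001,"dy":0.001,"dz":-0.226,"rx":-0.001,"ry":-0.003,"rz":0},{"fingers":0.7,"dx":-0.001,"dy":0.001,"dz":-0.226,"rx":-0.001,"ry":-0.003,"rz":0},{"fingers":0.5,"dx":-0.001,"dy":0.001,"dz":-0.226,"rx":-0.001,"ry":-0.003,"rz":0},{"fingers":0.5,"dx":-0.001,"dy":0.001,"dz":-0.226,"rx":-0.001,"ry":-0.003,"rz":0},{"fingers":0.5,"dx":-0.001,"dy":0.001,"dz":-0.226,"rx":-0.001,"ry":-0.003,"rz":0}]' 45
```

```text
time_s: 13.82
tool_pos: [0.463, 0.0512, 0.0052]
ee_rot: [[0.189, -0.982, 0.004], [-0.982, -0.189, 0.002], [-0.001, -0.005, -1.0]]
contact_force: [-0.3, -0.1, 6.4]
grip_width: 0.0515
gripper_force: 47.9
```

```bash
python3 -m crank '[{"fingers":0.5,"dx":0,"dy":0,"dz":0.03,"rx":0,"ry":0.003,"rz":0},{"fingers":0.5,"dx":0,"dy":0,"dz":0.09,"rx":0,"ry":0.003,"rz":0},{"fingers":0.5,"dx":0,"dy":0,"dz":0.15,"rx":0,"ry":0.003,"rz":0},{"fingers":0.5,"dx":0.01,"dy":-0.05,"dz":0.2,"rx":0,"ry":0.003,"rz":0},{"fingers":0.5,"dx":0.02,"dy":-0.12,"dz":0.22,"rx":0,"ry":0.003,"rz":0},{"fingers":0.5,"dx":0.028,"dy":-0.19,"dz":0.22,"rx":0,"ry":0.003,"rz":0},{"fingers":0.5,"dx":0.028,"dy":-0.25,"dz":0.22,"rx":0,"ry":0.003,"rz":0},{"fingers":0.5,"dx":0.028,"dy":-0.264,"dz":0.22,"rx":0,"ry":0.003,"rz":0},{"fingers":0.5,"dx":0.028,"dy":-0.264,"dz":0.22,"rx":0,"ry":0.003,"rz":0},{"fingers":0.5,"dx":0.028,"dy":-0.264,"dz":0.22,"rx":0,"ry":0.003,"rz":0},{"fingers":0.5,"dx":0.028,"dy":-0.264,"dz":0.22,"rx":0,"ry":0.003,"rz":0}]'
cat > p.py <<'E'
from h import *
s=get_state();p=s["tool_pos"];im,W=snap("wrist");np.savez("w6.npz",im=im,W=W)
print(s["joints"],p,s["ee_rot"][:,2])
c=np.array([.486,-.244]);d=np.hypot(W[...,0]-c[0],W[...,1]-c[1])
for lo,hi in((.075,.081),(.022,.03)):
    m=(d<.04)&(W[...,2]>lo)&(W[...,2]<hi);q=W[m]
    if len(q):print("pillar",lo,len(q),cv2.minEnclosingCircle((q[:,:2]*1000).astype(np.float32)),q.mean(0))
m=(d<.11)&(W[...,2]>.014)&(W[...,2]<.021);q=W[m]
if len(q):print("base",cv2.minAreaRect((q[:,:2]*1000).astype(np.float32)))
d=np.hypot(W[...,0]-p[0],W[...,1]-p[1]);m=(d<.04)&(W[...,2]>p[2]-.02)&(W[...,2]<p[2]+.06)
print("ring z hist",np.histogram(W[m][:,2]-p[2],bins=np.arange(-.02,.061,.004)))
cv2.imwrite("pics/w6.png",im)
E
python3 p.py
```

```text
time_s: 15.2
tool_pos: [0.4847, -0.1593, 0.1802]
ee_rot: [[0.191, -0.982, -0.002], [-0.982, -0.191, 0.001], [-0.002, 0.002, -1.0]]
contact_force: [-0.0, 0.5, -1.2]
grip_width: 0.0515
gripper_force: 47.8
[ 0.06651799  0.13057933 -0.41736113 -0.00187401 -1.02507416  0.1262213 ] [ 0.48470985 -0.15933592  0.18016964] [-0.00231908  0.00145088 -0.99999626]
pillar 0.075 724 ((484.62908935546875, -243.45960998535156), 11.209957122802734) [ 0.48449827 -0.24332235  0.07753981]
pillar 0.022 3345 ((484.54656982421875, -242.98086547851562), 32.02542495727539) [ 0.48560691 -0.24319475  0.02591903]
base ((484.341796875, -243.16732788085938), (130.29391479492188, 129.705078125), 6.586450576782227)
ring z hist (array([   0,    0,    0,   13,  388,  523,  576,  772,  915, 8049,  505,
        451,  519,  508,  498,  736,  287,  609,  726,  907]), array([-0.02 , -0.016, -0.012, -0.008, -0.004,  0.   ,  0.004,  0.008,
        0.012,  0.016,  0.02 ,  0.024,  0.028,  0.032,  0.036,  0.04 ,
        0.044,  0.048,  0.052,  0.056,  0.06 ]))
```

View pics/w6.png

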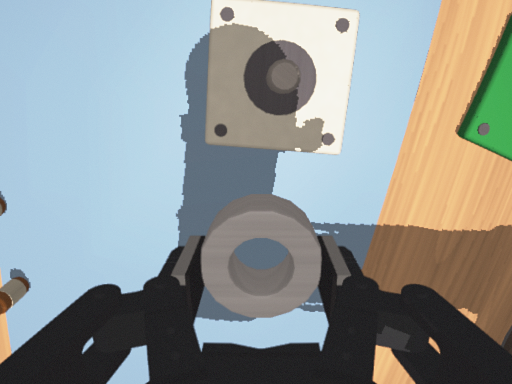

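The wrist view shows the white stand with its pillar at (285,76), and the ring level in the fingers with its bore at (262,255). I fit the ring's top face next.

Run:
```python
from h import *
D=np.load("w6.npz");W=D["W"];p=get_state()["tool_pos"]
d=np.hypot(W[...,0]-p[0],W[...,1]-p[1]);m=(d<.035)&(W[...,2]>p[2]+.0155)&(W[...,2]<p[2]+.0205)
m=cv2.morphologyEx(m.astype(np.uint8),cv2.MORPH_OPEN,np.ones((3,3)))
n,l,st,_=cv2.connectedComponentsWithStats(m);m=l==1+st[1:,4].argmax();q=W[m]
A=np.c_[q[:,:2]-p[:2],np.ones(len(q))];print("plane",np.linalg.lstsq(A,q[:,2]-p[2],rcond=None)[0])
cs,h=cv2.findContours(m.astype(np.uint8),cv2.RETR_CCOMP,cv2.CHAIN_APPROX_NONE)
for c in cs:
    if len(c)>40:
        x=W[c[:,0,1],c[:,0,0]][:,:2];x=x[~np.isnan(x[:,0])]
        if h is not None:
            s=np.linalg.lstsq(np.c_[2*x,np.ones(len(x))],(x**2).sum(1),rcond=None)[0]
            r=np.sqrt(s[2]+s[0]**2+s[1]**2);res=np.hypot(*(x-s[:2]).T)-r
            print(len(x),"c-p mm",(s[:2]-p[:2])*1000,"r",r*1000,"rms",res.std()*1000,"enc",cv2.minEnclosingCircle(((x-p[:2])*1000).astype(np.float32)))
```

```text
plane [-0.00579848  0.0041214   0.01855084]
415 c-p mm [ 0.64710648 -0.58307113] r 26.97346321173436 rms 1.7646469414762354 enc ((1.5357760190963745, -5.247310161590576), 32.508697509765625)
176 c-p mm [0.73351356 0.02017606] r 14.127418034707603 rms 0.25858607418407686 enc ((0.5932912230491638, -0.02014303207397461), 14.76016616821289)
```

```bash
python3 -m crank '[{"fingers":0.5,"dx":-0.001,"dy":-0.05,"dz":0,"rx":0,"ry":0,"rz":0},{"fingers":0.5,"dx":-0.001,"dy":-0.09,"dz":0,"rx":0,"ry":0,"rz":0},{"fingers":0.5,"dx":-0.001,"dy":-0.105,"dz":-0.03,"rx":0,"ry":0,"rz":0},{"fingers":0.5,"dx":-0.001,"dy":-0.105,"dz":-0.07,"rx":0,"ry":0,"rz":0},{"fingers":0.5,"dx":-0.001,"dy":-0.105,"dz":-0.1,"rx":0,"ry":0,"rz":0},{"fingers":0.5,"dx":-0.001,"dy":-0.105,"dz":-0.105,"rx":0,"ry":0,"rz":0},{"fingers":0.5,"dx":-0.001,"dy":-0.105,"dz":-0.105,"rx":0,"ry":0,"rz":0},{"fingers":0.5,"dx":-0.001,"dy":-0.105,"dz":-0.105,"rx":0,"ry":0,"rz":0}]'
python3 - <<'E'
from h import *
s=get_state();p=s["tool_pos"];print(s["joints"],p,s["ee_rot"][:,2]);im,W=snap("wrist")
d=np.hypot(W[...,0]-p[0],W[...,1]-p[1])
m=(d<.02)&(W[...,2]>.074)&(W[...,2]<.081);q=W[m]
print("seen pillar through bore",len(q), q.mean(0) if len(q) else "", cv2.minEnclosingCircle((q[:,:2]*1000).astype(np.float32)) if len(q) else "")
cv2.imwrite("pics/w7.png",cv2.resize(im[170:340,160:360],(600,510)))
E
```

```text
time_s: 16.25
tool_pos: [0.4847, -0.2443, 0.0972]
ee_rot: [[0.19, -0.982, -0.001], [-0.982, -0.19, 0.001], [-0.001, 0.001, -1.0]]
contact_force: [0.4, -0.4, -1.2]
grip_width: 0.0516
gripper_force: 47.7
[-0.10631544  0.27176802 -0.45383582 -0.0010596  -0.84596016  0.29784872] [ 0.4846987  -0.24431717  0.09722908] [-6.78882035e-04  8.70174764e-04 -9.99999391e-01]
seen pillar through bore 224 [ 0.48365243 -0.23757617  0.07800821] ((483.449951171875, -237.3587646484375), 8.193328857421875)
```

View pics/w7.png

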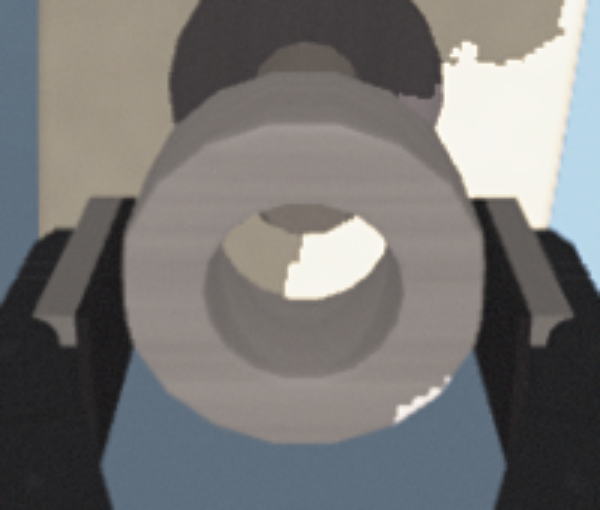

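The enlarged view shows the pillar under the bore, with columns at about 306 against 303. That agrees with the measured 0.8 mm shift, so I correct it and start down.

```bash
python3 -m crank '[{"fingers":0.5,"dx":-0.001,"dy":0.0014,"dz":0,"rx":0,"ry":0,"rz":0},{"fingers":0.5,"dx":-0.001,"dy":0.0014,"dz":0,"rx":0,"ry":0,"rz":0},{"fingers":0.5,"dx":-0.001,"dy":0.0014,"dz":-0.007,"rx":0,"ry":0,"rz":0},{"fingers":0.5,"dx":-0.001,"dy":0.0014,"dz":-0.014,"rx":0,"ry":0,"rz":0},{"fingers":0.5,"dx":-0.001,"dy":0.0014,"dz":-0.02,"rx":0,"ry":0,"rz":0},{"fingers":0.5,"dx":-0.001,"dy":0.0014,"dz":-0.024,"rx":0,"ry":0,"rz":0},{"fingers":0.5,"dx":-0.001,"dy":0.0014,"dz":-0.024,"rx":0,"ry":0,"rz":0}]'
```

```text
time_s: 17.18
tool_pos: [0.4828, -0.2432, 0.0764]
ee_rot: [[0.189, -0.982, -0.003], [-0.982, -0.189, 0.001], [-0.002, 0.003, -1.0]]
contact_force: [-0.2, 0.1, -0.6]
grip_width: 0.0515
gripper_force: 47.7
```

```bash
python3 -m crank '[{"fingers":0.5,"dx":0.001,"dy":0,"dz":0,"rx":0,"ry":-0.001,"rz":0},{"fingers":0.5,"dx":0.001,"dy":0,"dz":-0.004,"rx":0,"ry":-0.001,"rz":0},{"fingers":0.5,"dx":0.001,"dy":0,"dz":-0.008,"rx":0,"ry":-0.001,"rz":0},{"fingers":0.5,"dx":0.001,"dy":0,"dz":-0.012,"rx":0,"ry":-0.001,"rz":0},{"fingers":0.5,"dx":0.001,"dy":0,"dz":-0.016,"rx":0,"ry":-0.001,"rz":0},{"fingers":0.5,"dx":0.001,"dy":0,"dz":-0.016,"rx":0,"ry":-0.001,"rz":0}]'
```

```text
time_s: 17.92
tool_pos: [0.4836, -0.2432, 0.0637]
ee_rot: [[0.189, -0.982, -0.002], [-0.982, -0.189, 0.001], [-0.002, 0.001, -1.0]]
contact_force: [0.0, 0.5, -1.4]
grip_width: 0.0515
gripper_force: 47.7
```

Bore is on the pillar without contact. I continue to just above home, where TCP is about 0.0315.

```bash
python3 -m crank '[{"fingers":0.5,"dx":0,"dy":0,"dz":-0.007,"rx":0,"ry":0,"rz":0},{"fingers":0.5,"dx":0,"dy":0,"dz":-0.014,"rx":0,"ry":0,"rz":0},{"fingers":0.5,"dx":0,"dy":0,"dz":-0.021,"rx":0,"ry":0,"rz":0},{"fingers":0.5,"dx":0,"dy":0,"dz":-0.028,"rx":0,"ry":0,"rz":0},{"fingers":0.5,"dx":0,"dy":0,"dz":-0.033,"rx":0,"ry":0,"rz":0},{"fingers":0.5,"dx":0,"dy":0,"dz":-0.036,"rx":0,"ry":0,"rz":0},{"fingers":0.5,"dx":0,"dy":0,"dz":-0.037,"rx":0,"ry":0,"rz":0},{"fingers":0.5,"dx":0,"dy":0,"dz":-0.037,"rx":0,"ry":0,"rz":0}]'
```

```text
time_s: 18.92
tool_pos: [0.4838, -0.2432, 0.0345]
ee_rot: [[0.189, -0.982, -0.001], [-0.982, -0.189, 0.001], [-0.001, 0.001, -1.0]]
contact_force: [0.0, -0.8, -0.3]
grip_width: 0.0511
gripper_force: 47.7
```

```bash
python3 -m crank '[{"fingers":0.5,"dx":0,"dy":0,"dz":-0.0015,"rx":0,"ry":0,"rz":0},{"fingers":0.5,"dx":0,"dy":0,"dz":-0.003,"rx":0,"ry":0,"rz":0},{"fingers":0.5,"dx":0,"dy":0,"dz":-0.0045,"rx":0,"ry":0,"rz":0},{"fingers":0.5,"dx":0,"dy":0,"dz":-0.0045,"rx":0,"ry":0,"rz":0}]'
```

```text
time_s: 19.42
tool_pos: [0.4838, -0.2433, 0.0314]
ee_rot: [[0.189, -0.982, -0.001], [-0.982, -0.189, 0.001], [-0.001, 0.001, -1.0]]
contact_force: [-2.5, 2.0, 5.1]
grip_width: 0.0512
gripper_force: 48.5
```

Contact comes at the predicted home height. I press lightly once more, then open and retreat.

```bash
python3 -m crank '[{"fingers":0.5,"dx":0,"dy":0,"dz":-0.001,"rx":0,"ry":0,"rz":0},{"fingers":0.5,"dx":0,"dy":0,"dz":-0.001,"rx":0,"ry":0,"rz":0},{"fingers":0.64,"dx":0,"dy":0,"dz":-0.001,"rx":0,"ry":0,"rz":0},{"fingers":0.72,"dx":0,"dy":0,"dz":0,"rx":0,"ry":0,"rz":0},{"fingers":0.82,"dx":0,"dy":0,"dz":0,"rx":0,"ry":0,"rz":0},{"fingers":0.9,"dx":0,"dy":0,"dz":0,"rx":0,"ry":0,"rz":0},{"fingers":0.9,"dx":0,"dy":0,"dz":0.02,"rx":0,"ry":0,"rz":0},{"fingers":0.9,"dx":0,"dy":0,"dz":0.06,"rx":0,"ry":0,"rz":0},{"fingers":0.9,"dx":0,"dy":0,"dz":0.12,"rx":0,"ry":0,"rz":0},{"fingers":0.9,"dx":0,"dy":0.06,"dz":0.18,"rx":0,"ry":0,"rz":0},{"fingers":0.9,"dx":0,"dy":0.1,"dz":0.2,"rx":0,"ry":0,"rz":0},{"fingers":0.9,"dx":0,"dy":0.1,"dz":0.2,"rx":0,"ry":0,"rz":0}]'
python3 - <<'E'
from h import *
im,W=snap("wrist");d=np.hypot(W[...,0]-.4846,W[...,1]+.2432)
m=(d<.03)&(W[...,2]>.04)&(W[...,2]<.06);q=W[m]
print("ring top",len(q),np.percentile(q[:,2],[10,50,90]),cv2.minEnclosingCircle((q[:,:2]*1000).astype(np.float32)))
A=np.c_[q[:,:2]-q[:,:2].mean(0),np.ones(len(q))];k=abs(q[:,2]-np.median(q[:,2]))<.003;print(np.linalg.lstsq(A[k],q[k,2],rcond=None)[0])
im2,W=snap("scene")
for c in((.7476,.0357),(.7711,-.0625)):
    k=(np.hypot(W[...,0]-c[0],W[...,1]-c[1])<.05)&(W[...,2]>.03);print("vial",W[k].mean(0),k.sum())
cv2.imwrite("pics/end.png",np.hstack([cv2.resize(im,(384,288)),cv2.resize(im2[150:330,150:420],(400,288))]))
E
```

```text
time_s: 20.92
tool_pos: [0.485, -0.1617, 0.1942]
ee_rot: [[0.192, -0.981, 0.005], [-0.981, -0.192, 0.001], [-0.0, -0.005, -1.0]]
contact_force: [0.5, 0.3, -0.1]
grip_width: 0.0767
gripper_force: 0.0
ring top 2308 [0.04871287 0.04979984 0.05081621] ((484.3582458496094, -242.50161743164062), 27.05860710144043)
[-0.0005476  0.0018091  0.0497933]
vial [0.7476026  0.03574423 0.05872686] 212
vial [ 0.77120568 -0.06258098  0.05841184] 221
```

View pics/end.png

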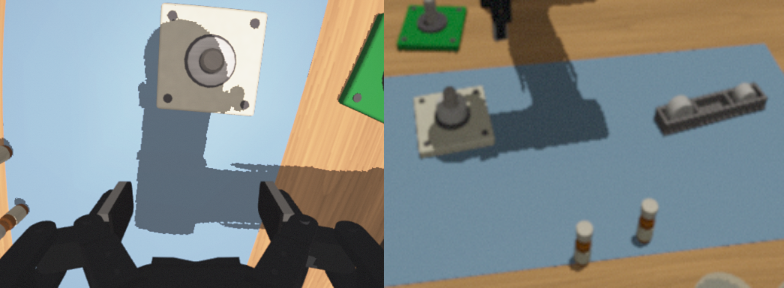

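The ring is seated level on the white stand at (210,60) in the wrist crop, with its top at 49.8 mm (50 mm is home). The vials have not moved and the two smaller rings are still in the rack.

```bash
python3 -c "
from station import *
print(job_done())"
```

```text
the job is handed in; nothing more can be done
None
```

The large ring is fully home on the white stand's shoulder (top face measured at 49.8 mm, 50 mm expected) after being laid flat and regripped, with the vials and smaller rings undisturbed, and the job was handed in at about 21 s.

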